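# Isolate the drum sander and crank its head to the setting tab

## Task

The small drum sander must be set for the next batch of knife-handle scales. First make it safe: pull the safety key up out of its switch box and put it in the steel parts dish. Only then crank the handwheel on top until the pointer on the sanding head stands level with the setting tab clipped to the scale; leave the other things on the bench where they are.

Things in the scene. Friction and masses are not known exactly. Their poses are not given: they have to be found in the camera images.
- key_socket (a point): centre of the key-way in the top of the switch box (black, 66 x 60 mm, top face 64 mm above the bench) at the right of the grey drum sander, which is fixed to the bench. x points to the sander's back, y to its left, z up. The sander's columns, yoke and wheel begin 70 mm to the left of this point and stand up to 253 mm high
- key_grip (a point): middle of the grip of the loose safety key (35 g): a grey paddle 9 mm thick (x), 30 mm wide (y), 40 mm tall, standing on the switch box; this point is 22 mm above the box. Under it a steel blade 7 x 18 mm, 26 mm long, sits in the key-way, held by a sprung detent that lets go at a pull of 5 to 15 N straight up; free after 26 mm. z up along the key
- parts_dish: round open dish of bright steel for small parts, loose (0.35 kg), empty, to the right of the sander: 128 mm across the rim, about 110 mm across inside, 25 mm high, wall 2 mm; its inner floor is 3 mm above the bench. Origin at the centre of its underside, z up
- wheel_axis (a point): point on the upright axis of the handwheel on top of the sander, 231 mm above the bench, at the same height as wheel_handle. The rim (115 mm across) lies 40 to 29 mm below this point, nothing stands above the wheel
- wheel_handle (a point): centre of the upright handle of the handwheel: black sleeve 20 mm in diameter and 50 mm tall (28 mm of it below this point, 22 mm above), 45 mm from wheel_axis; it spins freely on its own pin, so a gripper can hold it and go round without turning. Turning the wheel takes about 3 N at the handle; it stays where it is left
- handwheel (a joint): angle of the handwheel in rad, growing as it turns clockwise seen from above. One clockwise turn (6.28 rad) lowers the sanding head by 12 mm; anticlockwise raises it. The head starts 1 to 2.8 turns above the tab
- pointer_tip (a point): tip of the dark flat pointer on the sanding head, at the right-hand edge of the upright scale strip (aluminium, 26 mm wide, a line every 5 mm) in front of the sander's left column; it moves up and down with the head
- tab_tip (a point): tip of the setting tab, a steel clip 14 mm high clamped on the left-hand edge of the same scale strip, pointing at the strip from the left; it does not move. The head is set when pointer_tip is at the same height as this tip. z up
- scale_1: loose wooden knife-handle scale lying on the bench, 112 x 24 x 8 mm, origin at the centre of its underside; to be left alone
- scale_2: second loose wooden handle scale, 112 x 25 x 8 mm, origin at the centre of its underside; to be left alone
- mug: mug, 86 mm wide, 90 mm high, origin at the centre of its underside; to be left alone
- tape_roll: roll of masking tape lying flat, 104 mm in diameter, 24 mm high, origin at the centre of its underside; to be left alone

How it is judged:
By the outcome, as a careful person would: the job done as asked, in the order asked, and still so for the second after the job is handed in, with the robot touching nothing.
It also fails if it takes over 72 s, if anything falls off the work surface, if the arm or the gripper's body presses on something with over 40 N, if the wrist force passes 120 N, or if a joint passes its speed limit or range.

## Robot

A 6-joint arm with a two-finger parallel gripper is mounted at the origin on a cart in front of the work surface, level with it; the furniture and walls round the work are solid. World frame = base frame: x ahead of the robot, y to its left, z up, the work surface at z = 0. Lengths are in mm, angles in rad, forces in N, time in s.
With the tool pointing down it reaches from about 275 to 750 mm from the base axis. Payload 10.2 kg.
Tool frame: the origin (TCP) lies midway between the tips of the shut fingers; the grasp point (between the pads) lies 19 mm behind it; z points along the fingers, y is the line along which they close (so a half turn about z gives the same grasp; the last joint's range is limited). The gripper opens to 85 mm and grips with 20 to 120 N. Pads are 22 mm wide; open, the fingers measure 114 mm over their backs; the gripper's body (76 mm by 85 mm) begins 54 mm behind the grasp point. The pads swing forward as they close: fully open they stand 13 mm farther back than shut.
Start: joints at [0.967, 0.313, 1.498, -0, 1.331, -0.223], TCP at [195.136, 487.394, 231.294] pointing down, gripper open.
Joint ranges: [-2.94, 2.94], [-0.97, 2.17], [0.19, 2.56], [-1.23, 4.37], [0.02, 3.11], [-2.88, 2.88]. Speed limits (rad/s): [2.39, 2.39, 3.01, 3.14, 3.14, 3.14].

## Interface

Orientations are given as a unit quaternion [w, x, y, z].
In Python, from rig import sense, capture, finish_job, find_in, place_of gives the robot as it stands. The module is installed in compiled form; this text tells all that it offers.
- The arm moves only by the shell command python3 -m jog 'ROWS' [FORCE]. ROWS is JSON, a list of rows, each an object of numbers: "tx", "ty", "tz": the shift along the tool's x, y, z in mm; "ax", "ay", "az": the turn, a rotation vector about the tool's x, y, z in rad; "jaw": the closure, from -1 (fully open) to 1 (shut), so that 0 is half open. In form: [{"tx": .., "ty": .., "tz": .., "ax": .., "ay": .., "az": .., "jaw": ..}, ...]. A call has 1 to 5 rows; each row shifts and turns the commanded pose from where the row before left it, along the tool's axes as they then stand; what a row does not reach is not made up. A row lasts 1/8 s, in which the tool goes at most 62.5 mm and 10.7 degrees, less where a joint would pass 70% of its speed; a pose out of reach is approached as far as the arm can. A call with a gripper value outside its range is refused whole. The fingers move at their own pace and stop on an object; FORCE is the grip in N (left out, the last holds). Time passes only in rows, so rows that do not move let the fingers close. It gives the time, the measured TCP pose, the force, the opening and the grip force at its end, in the units of the state.
- sense(): the state, without advancing time (a new reading comes with each control period).
- capture(name): name is "scene" or "top" or "wrist"; returns a dict with "color" (420x560x3 uint8, red, green, blue), "depth" (420x560 float32, mm along the optical axis (not along the pixel's ray), 0 where there is no reading), "fx", "fy", "cx", "cy" (pixels), "camera_from_world" (4x4, takes a point from world to camera coordinates); the wrist camera has in their place "mount" (4x4, takes a point from camera to tool coordinates, whose origin is the TCP and whose axes are the flange's). Camera axes: x right, y up, looking along -z (the intrinsics and any distortion apply to the point x, -y, -z); pixel columns grow to the right and rows downward; lengths in mm; the calibration is good to about 2 mm. A picture is of the moment at which its call begins: read the wrist's pose just before it.
- finish_job(): hands the job in; it is judged then, once.
Trained networks look in the newest picture that a camera, given by its name, has taken for a name from the list of things; names that differ only in an ending like _2 or _b are one class to them, and where a whole thing is asked for, a point or a joint stands for the part that bears it (a point fixed in the world has none). Each returns a list of dicts, best first, with "conf" (0 to 1); they miss things now and then, are a little off and sometimes report something else, mostly with a low value. They report only what shows in the picture. A call takes as long as a camera call.
- find_in(query, camera): "centre" ([column, row] in pixels, amid what is visible of it).
- place_of(query, camera): "centre" ([column, row] in pixels: a listed point, or the origin of a listed thing).
The state is a dict: "time_s": time; "joints": joint angles; "dq": joint speeds; "tau": joint torques, N m; "eef_pos": TCP position; "ee_rot": TCP orientation; "force": force on the tool from outside, world axes, zero at the start; "wrist_torque": the same for the moment, N m; "grip_width": opening from 0.0 (shut) to 1.0 (fully open); "grip_force": force on a finger pad.
Only numpy, scipy, OpenCV 4.12 (cv2) and the standard library are available. Lean on these libraries where they do the work, as an engineer would, in place of code of your own. Each camera call takes 0.05 s, during which the arm holds its last target. There are 200 camera calls.

## Working session

There is one attempt and no reset: what is moved stays moved. The work goes in short steps, Python scripts to look and compute and a shell command to move; the robot and the scene stay as the last step left them, time stands still between calls to the robot, and variables do not carry over. Pictures are saved under pics/ and viewed, at most 10 in all, crops included, and the job is handed in when it is done.

```bash
mkdir -p pics; cat > h.py <<'E'
import numpy as np, cv2
from rig import sense, capture, finish_job, find_in, place_of
from scipy.spatial.transform import Rotation as R
def cfw(c,s=None):
    if "camera_from_world" in c: return np.array(c["camera_from_world"])
    T=np.eye(4); q=s["ee_rot"]; T[:3,:3]=R.from_quat([q[1],q[2],q[3],q[0]]).as_matrix(); T[:3,3]=s["eef_pos"]
    return np.linalg.inv(T@np.array(c["mount"]))
def ray(c,M,px):
    d=np.array([(px[0]-c["cx"])/c["fx"],-(px[1]-c["cy"])/c["fy"],-1.])
    W=np.linalg.inv(M); return W[:3,3],W[:3,:3]@d
def atdepth(c,M,px):
    o,d=ray(c,M,px); u,v=int(round(px[0])),int(round(px[1]))
    p=c["depth"][max(v-1,0):v+2,max(u-1,0):u+2]; p=p[p>0]
    return o+d*np.median(p) if len(p) else None
def atz(c,M,px,z):
    o,d=ray(c,M,px); return o+d*(z-o[2])/d[2]
def tri(rs):
    A=np.zeros((3,3));b=np.zeros(3)
    for o,d in rs:
        d=d/np.linalg.norm(d);P=np.eye(3)-np.outer(d,d);A+=P;b+=P@o
    p=np.linalg.solve(A,b)
    return p,[round(float(np.linalg.norm((np.eye(3)-np.outer(d,d)/(d@d))@(p-o))),1) for o,d in rs]
def snap(n):
    s=sense();c=capture(n);return c,cfw(c,s)
def save(c,f): cv2.imwrite(f,c["color"][:,:,::-1])
E
cat > m.py <<'E'
from h import *
np.set_printoptions(precision=1,suppress=True)
C={n:snap(n) for n in("scene","top","wrist")}
for n in C: save(C[n][0],f"pics/{n}0.png")
print({k:(np.array(v).shape if k in("color","depth") else v) for k,v in C["top"][0].items() if k not in("color","depth")}.keys())
for q in "key_socket key_grip parts_dish wheel_axis wheel_handle pointer_tip tab_tip scale_1 mug tape_roll".split():
    rs=[]
    for n in C:
        for r in place_of(q,n)[:2]:
            print(q,n,round(r["conf"],2),np.round(r["centre"]),atdepth(*C[n],r["centre"]))
        r=place_of(q,n)
        if r and r[0]["conf"]>.5: rs.append(ray(*C[n],r[0]["centre"]))
    if len(rs)>1: print("  TRI",*tri(rs))
print(sense())
E
python3 m.py; python3 -c "
import cv2,numpy as np
a=[cv2.imread(f'pics/{n}0.png') for n in('scene','top')]
cv2.imwrite('pics/a.png',cv2.resize(np.vstack(a),(400,600)))"
```

```text
dict_keys(['fx', 'fy', 'cx', 'cy', 'camera_from_world'])
key_socket scene 0.68 [316. 249.] [529.4 -27.8  65.2]
key_socket scene 0.24 [368. 264.] [ 587.4 -149.7   20.9]
key_socket top 0.65 [305. 215.] [526.5 -21.9  82.2]
  TRI [531.2 -24.8  62.4] [2.0, 2.0]
key_grip scene 0.55 [314. 240.] [527.3 -24.5  95.3]
key_grip top 0.5 [174. 246.] [442.8 329.3   7.6]
parts_dish scene 0.81 [383. 310.] [ 474.9 -232.8    2.4]
parts_dish scene 0.63 [314. 242.] [528.4 -23.6  87.6]
parts_dish top 0.58 [380. 233.] [ 495.8 -236.3    3.6]
parts_dish wrist 0.39 [250. 359.] [443.1 341.    8. ]
  TRI [ 494.9 -234.3  -13.5] [6.6, 6.6]
wheel_axis scene 0.92 [260. 178.] [577.3 165.1 199.5]
wheel_axis scene 0.18 [274. 178.] [541.9  96.5 233.6]
wheel_axis top 0.55 [236. 197.] [553.5 153.9 152.9]
  TRI [540.5 144.4 223.1] [3.6, 3.6]
wheel_handle scene 0.53 [278. 176.] [552.1  93.  235.1]
wheel_handle top 0.39 [256. 193.] [543.5  99.6 251.2]
pointer_tip scene 0.66 [221. 219.] [483.5 232.9 100.2]
pointer_tip top 0.95 [212. 230.] [482.6 220.9  60.1]
  TRI [472.1 217.  113.1] [4.7, 4.7]
tab_tip scene 0.57 [225. 226.]
[... 642 characters left out ...]
634.1 -271.4   34.8]
mug wrist 0.2 [263. 341.] [418.9 371.8   8. ]
  TRI [ 489.3 -250.1  109.1] [49.7, 49.7]
tape_roll scene 0.65 [366. 258.] [ 635.3 -128.7   -2.9]
tape_roll top 0.64 [345. 186.] [ 627.2 -138.9    0.7]
tape_roll top 0.56 [157. 253.] [423.1 374.1   8.4]
  TRI [ 623.5 -135.1    9.1] [2.8, 2.8]
{'time_s': 3.15, 'joints': array([ 1. ,  0.3,  1.5,  0. ,  1.3, -0.2]), 'dq': array([-0.,  0., -0.,  0., -0., -0.]), 'tau': array([ -0. , -41.2, -26. ,  -0. ,   0. ,   0. ]), 'eef_pos': array([195.1, 487.4, 231.3]), 'ee_rot': array([-0. ,  0.2,  1. , -0. ]), 'force': array([ 0.5, -0.3,  0.4]), 'wrist_torque': array([-0. ,  0.1, -0.1]), 'grip_force': 0.0, 'grip_width': 1.0002603618399784}
```

View pics/scene0.png

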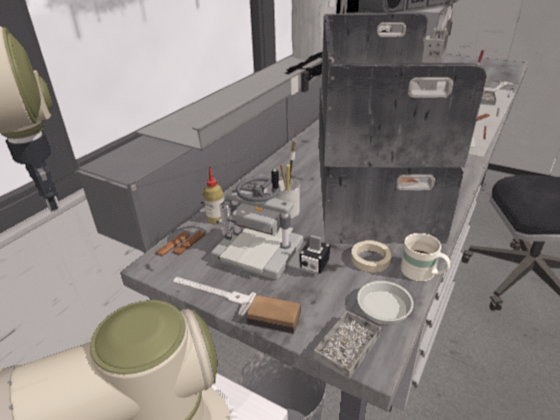

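View pics/top0.png

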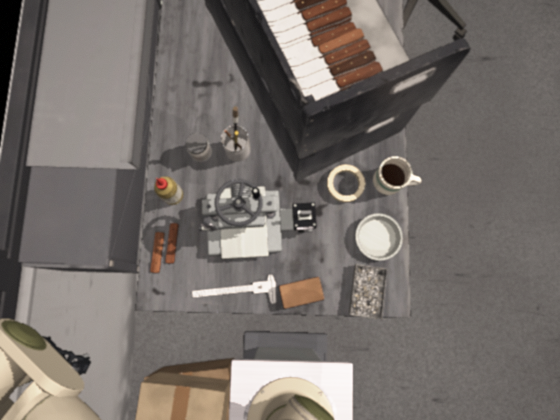

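The scene picture shows the key standing on the black box at (315,245), the dish at (385,302) and the sander wheel at about (265,178). The top view has the box at (305,215), the dish at (379,238), the handle at (256,193), the mug at (394,175) and the tape at (346,183). The network's mug, tape and scale hits with low confidence don't matter. I'll turn the tool so that y points along world x, then go above the key.

```bash
python3 -c "
from h import *
s=sense();q=s['ee_rot'];r=R.from_quat([q[1],q[2],q[3],q[0]]).as_matrix();print(r.round(3), np.arctan2(r[1,1],r[0,1]))
print(np.round(capture('wrist')['mount'],2))"
python3 -m jog '[{"tz":-20,"az":0.18},{"tz":-20,"az":0.18},{"tz":-20,"az":0.18},{"tz":-20,"az":0.18},{"az":0.18}]'; python3 -m jog '[{"az":0.18},{"az":0.11}]'
```

```text
[[-0.928  0.372 -0.   ]
 [ 0.372  0.928 -0.   ]
 [ 0.    -0.    -1.   ]] 1.190020918347371
[[  -0.      0.95    0.32   83.75]
 [   1.      0.      0.      0.25]
 [   0.      0.32   -0.95 -141.53]
 [   0.      0.      0.      1.  ]]schema error: expected keys tx, ty, tz, ax, ay, az, jaw
schema error: expected keys tx, ty, tz, ax, ay, az, jaw
```

```bash

python3 -m jog '[{"tx":0,"ty":0,"tz":-50,"ax":0,"ay":0,"az":-0.127,"jaw":-1},{"tx":0,"ty":0,"tz":-50,"ax":0,"ay":0,"az":-0.127,"jaw":-1},{"tx":0,"ty":0,"tz":0,"ax":0,"ay":0,"az":-0.127,"jaw":-1}]'
python3 -m jog '[{"tx":-28,"ty":-42,"tz":0,"ax":0,"ay":0,"az":0,"jaw":-1},{"tx":-28,"ty":-42,"tz":0,"ax":0,"ay":0,"az":0,"jaw":-1},{"tx":-28,"ty":-42,"tz":0,"ax":0,"ay":0,"az":0,"jaw":-1},{"tx":-28,"ty":-42,"tz":0,"ax":0,"ay":0,"az":0,"jaw":-1},{"tx":-28,"ty":-42,"tz":0,"ax":0,"ay":0,"az":0,"jaw":-1}]'
python3 -c "
from h import *
s=sense();print(s['time_s'],s['eef_pos'],s['ee_rot'],s['joints'],s['force'])"
```

```text
time_s: 3.58
eef_pos: [195.6, 488.2, 335.1]
ee_rot: [0.002, -0.002, 1.0, 0.003]
force: [0.4, 1.0, -1.3]
grip_width: 1.003
grip_force: 0.0
time_s: 4.2
eef_pos: [335.8, 276.0, 331.4]
ee_rot: [0.0, -0.0, 1.0, 0.0]
force: [2.0, 0.2, -1.0]
grip_width: 0.999
grip_force: 0.0
4.2 [335.80639116 275.97815593 331.43159316] [ 1.97286453e-04 -1.51961820e-04  9.99999964e-01  1.02862825e-04] [ 4.17032815e-01  5.19811449e-02  1.55378949e+00  2.83576611e-05
  1.53537794e+00 -1.15406843e+00] [ 2.01666631  0.24026403 -1.00146684]
```

```bash

python3 -m jog '[{"tx":-39,"ty":-27,"tz":0,"ax":0,"ay":0,"az":0,"jaw":-1},{"tx":-39,"ty":-27,"tz":0,"ax":0,"ay":0,"az":0,"jaw":-1},{"tx":-39,"ty":-27,"tz":0,"ax":0,"ay":0,"az":0,"jaw":-1},{"tx":-39,"ty":-27,"tz":0,"ax":0,"ay":0,"az":0,"jaw":-1},{"tx":-39,"ty":-27,"tz":0,"ax":0,"ay":0,"az":0,"jaw":-1}]'
cat > w.py <<'E'
from h import *
import sys
np.set_printoptions(precision=1,suppress=True)
f=sys.argv[1]; c,M=snap("wrist"); save(c,f"pics/{f}.png"); np.savez(f+".npz",M=M,**{k:v for k,v in c.items()})
print(sense()["eef_pos"],sense()["time_s"])
for q in sys.argv[2:]:
    for r in place_of(q,"wrist")[:2]: print(q,round(r["conf"],2),np.round(r["centre"],1),atdepth(c,M,r["centre"]))
E
python3 w.py w1 wheel_axis wheel_handle key_grip
python3 -m jog '[{"tx":0,"ty":-40,"tz":0,"ax":0,"ay":0,"az":0,"jaw":-1},{"tx":0,"ty":-40,"tz":0,"ax":0,"ay":0,"az":0,"jaw":-1},{"tx":0,"ty":-40,"tz":0,"ax":0,"ay":0,"az":0,"jaw":-1},{"tx":0,"ty":-40,"tz":20,"ax":0,"ay":0,"az":0,"jaw":-1},{"tx":0,"ty":0,"tz":60,"ax":0,"ay":0,"az":0,"jaw":-1}]'
python3 w.py w2 key_socket key_grip wheel_axis wheel_handle
python3 -c "
import cv2,numpy as np
cv2.imwrite('pics/w12.png',np.hstack([cv2.resize(cv2.imread(f'pics/{n}.png'),(400,300)) for n in('w1','w2')]))"
```

```text
time_s: 4.82
eef_pos: [531.4, 141.4, 331.3]
ee_rot: [0.0, -0.0, 1.0, 0.0]
force: [0.7, 0.3, -0.2]
grip_width: 1.002
grip_force: 0.0
[534.6 138.  330. ] 4.875
wheel_axis 0.62 [277.4 211.4] [542.9 140.8 200.3]
wheel_handle 0.75 [231.7 230.7] [542.6 104.  248.6]
key_grip 0.6 [157.1 176.2] [530.1 -10.6 102.7]
time_s: 5.65
eef_pos: [530.9, -18.9, 252.9]
ee_rot: [0.003, 0.001, 1.0, -0.001]
force: [2.2, -0.4, -1.1]
grip_width: 0.999
grip_force: 0.0
[526.8 -16.8 243.1] 5.7
key_socket 0.62 [276.1 184.9] [528.6 -21.4  77.4]
key_socket 0.26 [528.1 145.2] [484.  223.   98.5]
key_grip 0.55 [274.9 191.2] [529.1 -22.4 100.7]
wheel_axis 0.68 [542.7 257.2] [659.3 369.7  -1. ]
wheel_handle 0.63 [469.3 279.5] [544.3  94.4 239.5]
```

View pics/w12.png

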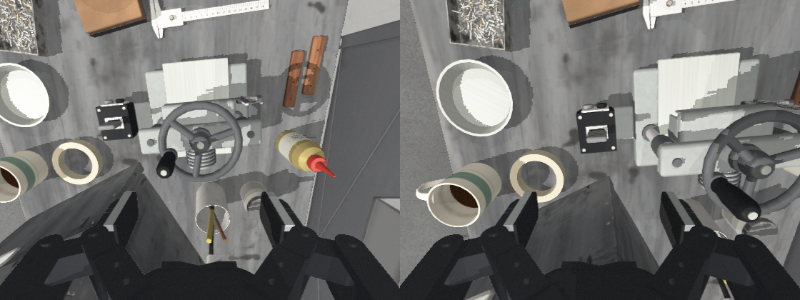

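The wrist views show the key upright on the box, at (275,190) in full-size w2 pixels, and the dish at about (105,135). The arm was still settling in both, so I'll let it settle and measure the key from depth.

```bash

python3 -m jog '[{"tx":0,"ty":-4,"tz":0,"ax":0,"ay":0,"az":0,"jaw":-1},{"tx":0,"ty":0,"tz":0,"ax":0,"ay":0,"az":0,"jaw":-1},{"tx":0,"ty":0,"tz":0,"ax":0,"ay":0,"az":0,"jaw":-1}]'
cat > cl.py <<'E'
from h import *
def cloud(c,M):
    v,u=np.mgrid[0:420,0:560]; z=c["depth"]
    P=np.stack([(u-c["cx"])/c["fx"]*z,-(v-c["cy"])/c["fy"]*z,-z],-1)
    W=np.linalg.inv(M); P=P@W[:3,:3].T+W[:3,3]; P[z<=0]=np.nan; return P
def rect(P,lo,hi,xy,r):
    m=(P[...,2]>lo)&(P[...,2]<hi)&(np.hypot(P[...,0]-xy[0],P[...,1]-xy[1])<r)
    Q=P[m]; print(lo,hi,len(Q),"mean",Q.mean(0),"z",np.percentile(Q[:,2],[5,50,95]),"rect",cv2.minAreaRect(Q[:,:2].astype(np.float32)))
E
cat > k.py <<'E'
from cl import *
np.set_printoptions(precision=1,suppress=True)
c,M=snap("wrist"); save(c,"pics/k.png"); P=cloud(c,M)
print(sense()["eef_pos"],sense()["force"])
rect(P,96,115,(528,-22),30); rect(P,80,115,(528,-22),30); rect(P,58,70,(528,-22),50)
rect(P,18,40,(487,-235),80)
for q in("key_grip","key_socket","parts_dish"):
    for r in place_of(q,"wrist")[:1]: print(q,r["conf"],r["centre"],atz(c,M,r["centre"],{"key_grip":86,"key_socket":64,"parts_dish":0}[q]))
E
python3 k.py
```

```text
time_s: 6.28
eef_pos: [530.4, -21.5, 251.9]
ee_rot: [0.0, -0.0, 1.0, -0.0]
force: [0.3, -0.3, 0.3]
grip_width: 0.999
grip_force: 0.0
[530.3 -21.5 251.6] [-0.4 -0.8 -0.6]
96 115 273 mean [532.1 -22.  101.9] z [ 97.3 102.5 104. ] rect ((532.951904296875, -22.069393157958984), (9.113945007324219, 29.947359085083008), 5.191469669342041)
80 115 376 mean [531.2 -22.   98.2] z [ 83.8 101.8 103.8] rect ((532.882080078125, -22.08355140686035), (9.25567626953125, 29.96291160583496), 5.191470146179199)
58 70 2671 mean [529.4 -22.2  63. ] z [61.3 63.1 64.4] rect ((531.9964599609375, -22.19121551513672), (69.5505599975586, 60.06867599487305), 5.038704872131348)
18 40 1962 mean [ 483.4 -241.8   22.8] z [18.8 23.4 25.1] rect ((485.7750549316406, -229.35342407226562), (127.26068878173828, 126.55504608154297), 53.91217803955078)
key_socket 0.83 [277.8, 185.6] [531.1 -21.9  64. ]
parts_dish 0.6 [115.4, 136.6] [ 482.9 -229.8    0. ]
```

```bash

python3 -m jog '[{"tx":-2.6,"ty":-0.6,"tz":0,"ax":0,"ay":0,"az":-0.09,"jaw":-0.3},{"tx":0,"ty":0,"tz":35,"ax":0,"ay":0,"az":0,"jaw":-0.3},{"tx":0,"ty":0,"tz":35,"ax":0,"ay":0,"az":0,"jaw":-0.3},{"tx":0,"ty":0,"tz":30,"ax":0,"ay":0,"az":0,"jaw":-0.3},{"tx":0,"ty":0,"tz":0,"ax":0,"ay":0,"az":0,"jaw":-0.3}]' 40
python3 -m jog '[{"tx":0,"ty":0,"tz":30,"ax":0,"ay":0,"az":0,"jaw":-0.3},{"tx":0,"ty":0,"tz":30,"ax":0,"ay":0,"az":0,"jaw":-0.3},{"tx":0,"ty":0,"tz":24,"ax":0,"ay":0,"az":0,"jaw":-0.3},{"tx":0,"ty":0,"tz":0,"ax":0,"ay":0,"az":0,"jaw":-0.3},{"tx":0,"ty":0,"tz":0,"ax":0,"ay":0,"az":0,"jaw":-0.3}]'
```

```text
time_s: 7.1
eef_pos: [531.9, -21.9, 149.8]
ee_rot: [-0.002, -0.045, 0.999, 0.001]
force: [-0.4, -0.1, 0.7]
grip_width: 0.649
grip_force: 0.0
time_s: 7.72
eef_pos: [533.8, -22.4, 69.1]
ee_rot: [0.001, -0.045, 0.999, -0.0]
force: [0.7, 0.6, 1.1]
grip_width: 0.652
grip_force: 0.0
```

```bash

python3 -m jog '[{"tx":0,"ty":0,"tz":0,"ax":0,"ay":0,"az":0,"jaw":1},{"tx":0,"ty":0,"tz":0,"ax":0,"ay":0,"az":0,"jaw":1},{"tx":0,"ty":0,"tz":0,"ax":0,"ay":0,"az":0,"jaw":1},{"tx":0,"ty":0,"tz":0,"ax":0,"ay":0,"az":0,"jaw":1},{"tx":0,"ty":0,"tz":0,"ax":0,"ay":0,"az":0,"jaw":1}]' 60
python3 -m jog '[{"tx":0,"ty":0,"tz":-4,"ax":0,"ay":0,"az":0,"jaw":1},{"tx":0,"ty":0,"tz":-8,"ax":0,"ay":0,"az":0,"jaw":1},{"tx":0,"ty":0,"tz":-12,"ax":0,"ay":0,"az":0,"jaw":1},{"tx":0,"ty":0,"tz":-12,"ax":0,"ay":0,"az":0,"jaw":1},{"tx":0,"ty":0,"tz":-14,"ax":0,"ay":0,"az":0,"jaw":1}]'
```

```text
time_s: 8.35
eef_pos: [533.4, -22.2, 68.6]
ee_rot: [0.001, -0.045, 0.999, -0.0]
force: [-0.7, 1.7, 7.0]
grip_width: 0.336
grip_force: 58.7
time_s: 8.98
eef_pos: [532.8, -22.0, 118.4]
ee_rot: [0.0, -0.045, 0.999, 0.0]
force: [-0.6, -0.2, -0.1]
grip_width: 0.338
grip_force: 62.9
```

```bash

python3 -m jog '[{"tx":15.7,"ty":-40.2,"tz":-10,"ax":0,"ay":0,"az":0,"jaw":1},{"tx":15.7,"ty":-40.2,"tz":-10,"ax":0,"ay":0,"az":0,"jaw":1},{"tx":15.7,"ty":-40.2,"tz":0,"ax":0,"ay":0,"az":0,"jaw":1},{"tx":15.7,"ty":-40.2,"tz":0,"ax":0,"ay":0,"az":0,"jaw":1},{"tx":15.7,"ty":-40.2,"tz":0,"ax":0,"ay":0,"az":0,"jaw":1}]'
python3 -m jog '[{"tx":0,"ty":0,"tz":0,"ax":0,"ay":0.175,"az":0,"jaw":1},{"tx":0,"ty":0,"tz":0,"ax":0,"ay":0.175,"az":0,"jaw":1},{"tx":0,"ty":0,"tz":0,"ax":0,"ay":0.175,"az":0,"jaw":1},{"tx":0,"ty":0,"tz":0,"ax":0,"ay":0,"az":0,"jaw":1}]'
python3 w.py d1 key_grip parts_dish
```

```text
time_s: 9.6
eef_pos: [472.3, -230.6, 138.2]
ee_rot: [0.0, -0.045, 0.999, -0.0]
force: [-0.3, 0.3, -0.4]
grip_width: 0.339
grip_force: 62.9
time_s: 10.1
eef_pos: [473.5, -228.7, 136.1]
ee_rot: [-0.26, -0.044, 0.965, -0.011]
force: [0.2, 0.6, -0.2]
grip_width: 0.337
grip_force: 62.9
[ 473.2 -229.   136.9] 10.15
key_grip 0.93 [280.6 287.3] [ 480.8 -226.6  156.5]
```

View pics/d1.png

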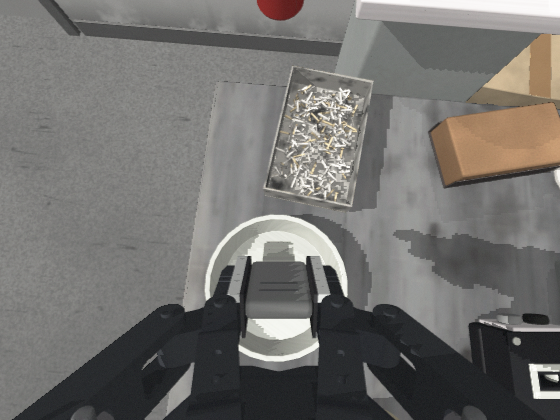

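The key is held at (280,290) and leans with its blade toward the robot, over the dish at (280,290). Lowering it straight down.

```bash

python3 -m jog '[{"tx":-12.5,"ty":0,"tz":21.6,"ax":0,"ay":0,"az":0,"jaw":1},{"tx":-12.5,"ty":0,"tz":21.6,"ax":0,"ay":0,"az":0,"jaw":1},{"tx":-12.5,"ty":0,"tz":21.6,"ax":0,"ay":0,"az":0,"jaw":1},{"tx":-11,"ty":0,"tz":19,"ax":0,"ay":0,"az":0,"jaw":1},{"tx":0,"ty":0,"tz":0,"ax":0,"ay":0,"az":0,"jaw":1}]'
python3 -m jog '[{"tx":-2,"ty":0,"tz":3.4,"ax":0,"ay":0,"az":0,"jaw":1},{"tx":0,"ty":0,"tz":0,"ax":0,"ay":0,"az":0,"jaw":1}]'
```

```text
time_s: 10.88
eef_pos: [471.9, -229.4, 40.5]
ee_rot: [-0.259, -0.043, 0.965, -0.011]
force: [0.3, 0.6, -0.1]
grip_width: 0.341
grip_force: 62.9
time_s: 11.12
eef_pos: [473.0, -229.6, 37.3]
ee_rot: [-0.259, -0.043, 0.965, -0.012]
force: [-0.1, -0.3, 0.0]
grip_width: 0.342
grip_force: 62.9
```

```bash

python3 -m jog '[{"tx":-2,"ty":0,"tz":3.4,"ax":0,"ay":0,"az":0,"jaw":1},{"tx":0,"ty":0,"tz":0,"ax":0,"ay":0,"az":0,"jaw":1},{"tx":0,"ty":0,"tz":0,"ax":0,"ay":0,"az":0,"jaw":-0.1},{"tx":0,"ty":0,"tz":0,"ax":0,"ay":0,"az":0,"jaw":-0.1},{"tx":0,"ty":0,"tz":0,"ax":0,"ay":0,"az":0,"jaw":-0.1}]'
python3 -m jog '[{"tx":0,"ty":0,"tz":-15,"ax":0,"ay":0,"az":0,"jaw":-0.1},{"tx":0,"ty":0,"tz":-35,"ax":0,"ay":0,"az":0,"jaw":-0.1},{"tx":0,"ty":0,"tz":-50,"ax":0,"ay":0,"az":0,"jaw":-0.1},{"tx":0,"ty":0,"tz":-30,"ax":0,"ay":0,"az":0,"jaw":-0.1},{"tx":0,"ty":0,"tz":0,"ax":0,"ay":0,"az":0,"jaw":-0.1}]'
python3 w.py d2 key_grip parts_dish
```

```text
time_s: 11.75
eef_pos: [472.8, -229.4, 32.6]
ee_rot: [-0.259, -0.044, 0.965, -0.012]
force: [-0.6, -0.4, 0.6]
grip_width: 0.552
grip_force: 0.0
time_s: 12.38
eef_pos: [539.2, -223.6, 147.3]
ee_rot: [-0.257, -0.044, 0.965, -0.013]
force: [-0.3, -0.2, -1.2]
grip_width: 0.548
grip_force: 0.0
[ 538.  -223.4  145.5] 12.425
parts_dish 0.8 [276.  216.4] [ 486.8 -230.7    9.8]
parts_dish 0.74 [530.9 286.5] [534.  -13.3  53.8]
```

View pics/d2.png

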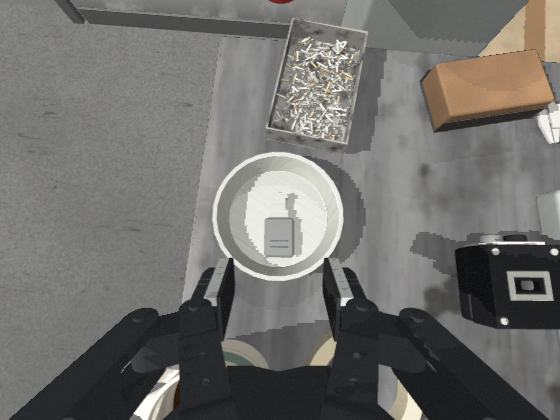

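The key lies flat in the dish at (280,232) and the key-way at (528,287) is empty. Next I'll look at the scale and pointer from the front.

```bash

python3 -m jog '[{"tx":0,"ty":0,"tz":-40,"ax":0,"ay":-0.175,"az":0,"jaw":-0.1},{"tx":0,"ty":0,"tz":-50,"ax":0,"ay":-0.175,"az":0,"jaw":-0.1},{"tx":0,"ty":0,"tz":-50,"ax":0,"ay":-0.175,"az":0,"jaw":-0.1},{"tx":16,"ty":0,"tz":-30,"ax":0,"ay":0,"az":0,"jaw":-0.1},{"tx":30,"ty":30,"tz":0,"ax":0,"ay":0,"az":0,"jaw":-0.1}]'
python3 -m jog '[{"tx":15,"ty":45,"tz":0,"ax":0,"ay":0,"az":0,"jaw":-0.1},{"tx":15,"ty":45,"tz":0,"ax":0,"ay":0,"az":0,"jaw":-0.1},{"tx":15,"ty":45,"tz":0,"ax":0,"ay":0,"az":0,"jaw":-0.1},{"tx":15,"ty":45,"tz":0,"ax":0,"ay":0,"az":0,"jaw":-0.1},{"tx":0,"ty":45,"tz":0,"ax":0,"ay":0,"az":0,"jaw":-0.1}]'
```

```text
time_s: 13.15
eef_pos: [534.3, -194.8, 306.8]
ee_rot: [0.001, -0.044, 0.999, -0.001]
force: [0.2, -0.6, -0.6]
grip_width: 0.55
grip_force: 0.0
time_s: 13.78
eef_pos: [453.3, 26.2, 305.2]
ee_rot: [-0.001, -0.045, 0.999, 0.0]
force: [0.2, -0.3, -0.1]
grip_width: 0.547
grip_force: 0.0
```

```bash

python3 -m jog '[{"tx":5,"ty":40,"tz":0,"ax":0,"ay":0,"az":0,"jaw":-0.1},{"tx":5,"ty":40,"tz":0,"ax":0,"ay":0,"az":0,"jaw":-0.1},{"tx":5,"ty":40,"tz":0,"ax":0,"ay":0,"az":0,"jaw":-0.1},{"tx":5,"ty":40,"tz":0,"ax":0,"ay":0,"az":0,"jaw":-0.1},{"tx":5,"ty":40,"tz":0,"ax":0,"ay":0,"az":0,"jaw":-0.1}]'
python3 -m jog '[{"tx":0,"ty":0,"tz":25,"ax":0,"ay":-0.157,"az":0,"jaw":-0.1},{"tx":0,"ty":0,"tz":25,"ax":0,"ay":-0.157,"az":0,"jaw":-0.1},{"tx":10,"ty":0,"tz":20,"ax":0,"ay":-0.157,"az":0,"jaw":-0.1},{"tx":20,"ty":0,"tz":20,"ax":0,"ay":-0.157,"az":0,"jaw":-0.1},{"tx":20,"ty":0,"tz":15,"ax":0,"ay":-0.157,"az":0,"jaw":-0.1}]'
python3 -m jog '[{"tx":0,"ty":0,"tz":0,"ax":0,"ay":0,"az":0,"jaw":-0.1},{"tx":0,"ty":0,"tz":0,"ax":0,"ay":0,"az":0,"jaw":-0.1}]'
python3 w.py p1 pointer_tip tab_tip
```

```text
time_s: 14.4
eef_pos: [411.0, 222.9, 304.9]
ee_rot: [-0.001, -0.045, 0.999, -0.0]
force: [0.1, -0.2, -0.2]
grip_width: 0.553
grip_force: 0.0
time_s: 15.02
eef_pos: [402.4, 211.5, 195.1]
ee_rot: [0.345, -0.033, 0.938, -0.001]
force: [0.9, -0.5, 0.3]
grip_width: 0.549
grip_force: 0.0
time_s: 15.28
eef_pos: [405.8, 212.1, 198.5]
ee_rot: [0.346, -0.032, 0.938, -0.001]
force: [-0.2, -0.4, 0.4]
grip_width: 0.553
grip_force: 0.0
[405.9 212.1 198.7] 15.325
pointer_tip 0.65 [276.4 201.8] [480.5 212.9 107. ]
tab_tip 0.77 [287.6 187.1] [484.3 223.2  87.4]
```

View pics/p1.png

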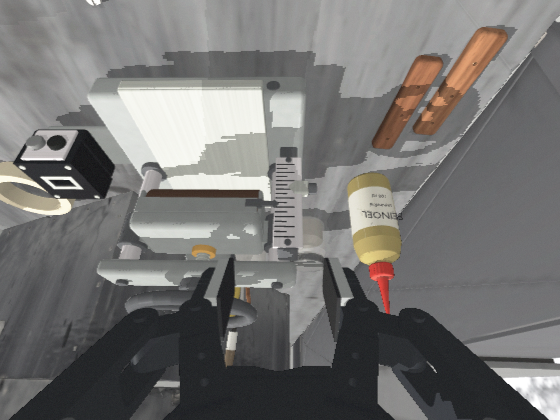

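```bash
python3 -c "
import cv2
a=cv2.imread('pics/p1.png')[140:260,230:340]
cv2.imwrite('pics/p1c.png',cv2.rotate(cv2.resize(a,None,fx=5,fy=5,interpolation=cv2.INTER_CUBIC),cv2.ROTATE_180))"
```

```text
(no output)
```

View pics/p1c.png

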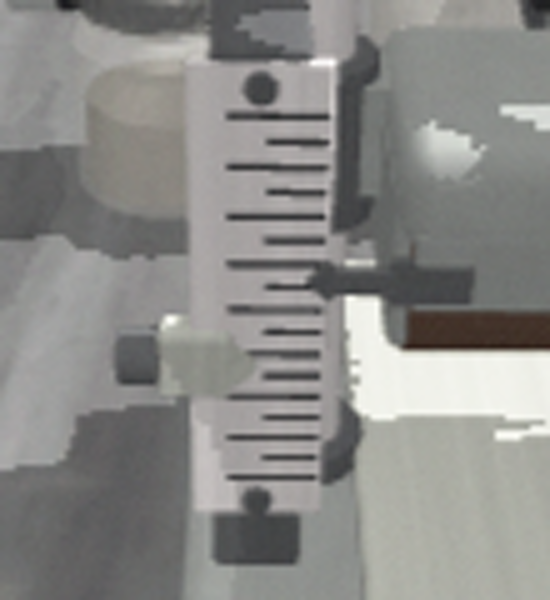

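The enlarged upright view has the pointer tip at (310,281) and the tab tip at (255,362). By the scale lines the head is about 18.2 mm above the tab, which is about 1.52 turns. That agrees with the stated range. Next I'll measure the handle from above.

```bash

python3 -m jog '[{"tx":0,"ty":0,"tz":-45,"ax":0,"ay":0.176,"az":0,"jaw":-0.1},{"tx":0,"ty":0,"tz":-45,"ax":0,"ay":0.176,"az":0,"jaw":-0.1},{"tx":0,"ty":0,"tz":-40,"ax":0,"ay":0.176,"az":0,"jaw":-0.1},{"tx":-20,"ty":0,"tz":-20,"ax":0,"ay":0.176,"az":0,"jaw":-0.1},{"tx":-40,"ty":-20,"tz":0,"ax":0,"ay":0,"az":0,"jaw":-0.1}]'
python3 -m jog '[{"tx":-40,"ty":-20,"tz":0,"ax":0,"ay":0,"az":0,"jaw":-0.1},{"tx":-40,"ty":-20,"tz":0,"ax":0,"ay":0,"az":0,"jaw":-0.1},{"tx":-30,"ty":-10,"tz":0,"ax":0,"ay":0,"az":0,"jaw":-0.1},{"tx":0,"ty":0,"tz":0,"ax":0,"ay":0,"az":0,"jaw":-0.1},{"tx":0,"ty":0,"tz":0,"ax":0,"ay":0,"az":0,"jaw":-0.1}]'
cat > hd.py <<'E'
from cl import *
np.set_printoptions(precision=1,suppress=True)
c,M=snap("wrist"); save(c,"pics/hd.png"); P=cloud(c,M); s=sense()
print(s["eef_pos"],s["ee_rot"],s["time_s"])
m=(P[...,2]>235)&(P[...,2]<265)&(np.hypot(P[...,0]-543,P[...,1]-130)<80)
Q=P[m];print(len(Q),Q.mean(0),Q[:,2].max()); rect(P,246,265,Q.mean(0),25)
W=P[(P[...,2]>192)&(P[...,2]<210)&(np.hypot(P[...,0]-543,P[...,1]-140)<75)]
print("rim",cv2.minEnclosingCircle(W[:,:2].astype(np.float32)),np.percentile(W[:,2],[5,50,95]))
for q,z in(("wheel_axis",231),("wheel_handle",231)):
    for r in place_of(q,"wrist")[:2]: print(q,r["conf"],r["centre"],atz(c,M,r["centre"],z))
E
python3 hd.py
```

```text
time_s: 16.05
eef_pos: [405.2, 192.1, 322.7]
ee_rot: [0.036, -0.024, 0.999, -0.016]
force: [0.1, 0.4, 0.0]
grip_width: 0.548
grip_force: 0.0
time_s: 16.68
eef_pos: [514.8, 146.9, 330.3]
ee_rot: [0.036, -0.023, 0.999, -0.017]
force: [0.1, -0.2, 0.1]
grip_width: 0.553
grip_force: 0.0
[514.6 147.  330.5] [ 0. -0.  1. -0.] 16.725
519 [547.  103.2 247.5] 253.53705285384672
246 265 368 mean [548.4 102.6 250.3] z [246.5 250.8 252.7] rect ((549.417236328125, 102.19841766357422), (18.91590690612793, 17.359596252441406), 70.85108184814453)
rim ((533.6429443359375, 143.72427368164062), 57.132972717285156) [194.8 199.3 201.5]
wheel_axis 0.79 [277.4, 222.6] [533.1 143.7 231. ]
wheel_handle 0.97 [232.4, 236.7] [549.4 104.4 231. ]
wheel_handle 0.37 [414.7, 114.9] [439.1 241.1 231. ]
```

```bash
python3 -c "
from h import *
q=sense()['ee_rot'];r=R.from_quat([q[1],q[2],q[3],q[0]]);t=R.from_quat([0,1,0,0])
print((r.inv()*t).as_rotvec().round(4))
a=np.deg2rad(-68.6-18*np.arange(0,21));p=45*np.c_[np.cos(a),np.sin(a)];d=np.diff(p,axis=0)
for i,(x,y) in enumerate(d): print(i,'tx',round(-x,1),'ty',round(y,1))"
```

```text
[-0.0347  0.0721  0.0464]
0 tx 13.8 ty -3.0
1 tx 14.0 ty 1.4
2 tx 12.9 ty 5.6
3 tx 10.5 ty 9.3
4 tx 7.1 ty 12.1
5 tx 3.0 ty 13.8
6 tx -1.4 ty 14.0
7 tx -5.6 ty 12.9
8 tx -9.3 ty 10.5
9 tx -12.1 ty 7.1
10 tx -13.8 ty 3.0
11 tx -14.0 ty -1.4
12 tx -12.9 ty -5.6
13 tx -10.5 ty -9.3
14 tx -7.1 ty -12.1
15 tx -3.0 ty -13.8
16 tx 1.4 ty -14.0
17 tx 5.6 ty -12.9
18 tx 9.3 ty -10.5
19 tx 12.1 ty -7.1
```

```bash

python3 -m jog '[{"tx":0,"ty":0,"tz":0,"ax":-0.0347,"ay":0.0721,"az":0.0464,"jaw":-0.3},{"tx":-35,"ty":-44.7,"tz":0,"ax":0,"ay":0,"az":0,"jaw":-0.3},{"tx":0,"ty":0,"tz":30,"ax":0,"ay":0,"az":0,"jaw":-0.3},{"tx":0,"ty":0,"tz":20,"ax":0,"ay":0,"az":0,"jaw":-0.3},{"tx":0,"ty":0,"tz":0,"ax":0,"ay":0,"az":0,"jaw":-0.3}]' 
python3 -m jog '[{"tx":0,"ty":0,"tz":0,"ax":0,"ay":0,"az":0,"jaw":-0.3},{"tx":0,"ty":0,"tz":0,"ax":0,"ay":0,"az":0,"jaw":-0.3}]'
python3 hd.py
```

```text
time_s: 17.45
eef_pos: [549.4, 102.0, 279.4]
ee_rot: [-0.001, 0.0, 1.0, -0.0]
force: [-0.4, -0.3, 0.4]
grip_width: 0.649
grip_force: 0.0
time_s: 17.7
eef_pos: [550.3, 101.9, 281.3]
ee_rot: [0.001, 0.0, 1.0, -0.0]
force: [-0.1, -0.1, 0.3]
grip_width: 0.651
grip_force: 0.0
[550.3 101.9 281.1] [ 0.  0.  1. -0.] 17.75
823 [547.3 101.9 248.2] 254.14105800560205
246 265 633 mean [548.6 101.9 250.4] z [246.7 251.  252.7] rect ((549.7557373046875, 102.24078369140625), (18.727569580078125, 17.61144256591797), 57.553550720214844)
rim ((533.949951171875, 143.4342041015625), 57.31349182128906) [194.8 199.2 201.4]
wheel_axis 0.78 [337.7, 208.8] [531.9 142.3 231. ]
wheel_handle 0.98 [278.8, 232.6] [549.3 102.6 231. ]
```

```bash

python3 -m jog '[{"tx":0.5,"ty":0.3,"tz":30,"ax":0,"ay":0,"az":0,"jaw":-0.3},{"tx":0,"ty":0,"tz":25,"ax":0,"ay":0,"az":0,"jaw":-0.3},{"tx":0,"ty":0,"tz":10,"ax":0,"ay":0,"az":0,"jaw":-0.3},{"tx":0,"ty":0,"tz":0,"ax":0,"ay":0,"az":0,"jaw":-0.3},{"tx":0,"ty":0,"tz":0,"ax":0,"ay":0,"az":0,"jaw":-0.3}]' 
python3 -m jog '[{"tx":0,"ty":0,"tz":0,"ax":0,"ay":0,"az":0,"jaw":1},{"tx":0,"ty":0,"tz":0,"ax":0,"ay":0,"az":0,"jaw":1},{"tx":0,"ty":0,"tz":0,"ax":0,"ay":0,"az":0,"jaw":1},{"tx":0,"ty":0,"tz":0,"ax":0,"ay":0,"az":0,"jaw":1},{"tx":0,"ty":0,"tz":0,"ax":0,"ay":0,"az":0,"jaw":1}]' 35
```

```text
time_s: 18.48
eef_pos: [550.1, 102.0, 216.3]
ee_rot: [0.001, 0.001, 1.0, -0.0]
force: [0.1, -0.7, 0.2]
grip_width: 0.648
grip_force: 0.0
time_s: 19.1
eef_pos: [549.9, 101.6, 215.7]
ee_rot: [0.0, 0.001, 1.0, -0.001]
force: [-0.8, -4.0, 5.8]
grip_width: 0.225
grip_force: 34.5
```

```bash

python3 -m jog '[{"tx":13.8,"ty":-3,"tz":0,"ax":0,"ay":0,"az":0,"jaw":1},{"tx":14,"ty":1.4,"tz":0,"ax":0,"ay":0,"az":0,"jaw":1},{"tx":12.9,"ty":5.6,"tz":0,"ax":0,"ay":0,"az":0,"jaw":1},{"tx":10.5,"ty":9.3,"tz":0,"ax":0,"ay":0,"az":0,"jaw":1},{"tx":7.1,"ty":12.1,"tz":0,"ax":0,"ay":0,"az":0,"jaw":1}]'
```

```text
time_s: 19.73
eef_pos: [490.9, 127.2, 215.7]
ee_rot: [-0.0, 0.001, 1.0, -0.001]
force: [2.4, -1.2, 4.7]
grip_width: 0.227
grip_force: 34.9
```

```bash

python3 -m jog '[{"tx":3,"ty":13.8,"tz":0,"ax":0,"ay":0,"az":0,"jaw":1},{"tx":-1.4,"ty":14,"tz":0,"ax":0,"ay":0,"az":0,"jaw":1},{"tx":-5.6,"ty":12.9,"tz":0,"ax":0,"ay":0,"az":0,"jaw":1},{"tx":-9.3,"ty":10.5,"tz":0,"ax":0,"ay":0,"az":0,"jaw":1},{"tx":-12.1,"ty":7.1,"tz":0,"ax":0,"ay":0,"az":0,"jaw":1}]'
python3 -m jog '[{"tx":-13.8,"ty":3,"tz":0,"ax":0,"ay":0,"az":0,"jaw":1},{"tx":-14,"ty":-1.4,"tz":0,"ax":0,"ay":0,"az":0,"jaw":1},{"tx":-12.9,"ty":-5.6,"tz":0,"ax":0,"ay":0,"az":0,"jaw":1},{"tx":-10.5,"ty":-9.3,"tz":0,"ax":0,"ay":0,"az":0,"jaw":1},{"tx":-7.1,"ty":-12.1,"tz":0,"ax":0,"ay":0,"az":0,"jaw":1}]'
python3 -m jog '[{"tx":-3,"ty":-13.8,"tz":0,"ax":0,"ay":0,"az":0,"jaw":1},{"tx":1.4,"ty":-14,"tz":0,"ax":0,"ay":0,"az":0,"jaw":1},{"tx":5.6,"ty":-12.9,"tz":0,"ax":0,"ay":0,"az":0,"jaw":1},{"tx":9.3,"ty":-10.5,"tz":0,"ax":0,"ay":0,"az":0,"jaw":1},{"tx":12.1,"ty":-7.1,"tz":0,"ax":0,"ay":0,"az":0,"jaw":1}]'
```

```text
time_s: 20.35
eef_pos: [517.6, 185.7, 215.7]
ee_rot: [0.0, 0.0, 1.0, -0.001]
force: [1.3, -11.7, 7.1]
grip_width: 0.218
grip_force: 35.2
time_s: 20.98
eef_pos: [574.8, 160.6, 215.7]
ee_rot: [-0.001, 0.0, 1.0, 0.0]
force: [-10.7, -2.1, 10.5]
grip_width: 0.226
grip_force: 35.4
time_s: 21.6
eef_pos: [550.6, 101.8, 215.7]
ee_rot: [0.001, 0.001, 1.0, 0.0]
force: [2.8, 1.0, 5.3]
grip_width: 0.226
grip_force: 35.1
```

Forces stay mild after one full turn. Half a turn more, then release and look.

```bash

python3 -m jog '[{"tx":13.8,"ty":-3,"tz":0,"ax":0,"ay":0,"az":0,"jaw":1},{"tx":14,"ty":1.4,"tz":0,"ax":0,"ay":0,"az":0,"jaw":1},{"tx":12.9,"ty":5.6,"tz":0,"ax":0,"ay":0,"az":0,"jaw":1},{"tx":10.5,"ty":9.3,"tz":0,"ax":0,"ay":0,"az":0,"jaw":1},{"tx":7.1,"ty":12.1,"tz":0,"ax":0,"ay":0,"az":0,"jaw":1}]'
python3 -m jog '[{"tx":3,"ty":13.8,"tz":0,"ax":0,"ay":0,"az":0,"jaw":1},{"tx":-1.4,"ty":14,"tz":0,"ax":0,"ay":0,"az":0,"jaw":1},{"tx":-5.6,"ty":12.9,"tz":0,"ax":0,"ay":0,"az":0,"jaw":1},{"tx":-9.3,"ty":10.5,"tz":0,"ax":0,"ay":0,"az":0,"jaw":1},{"tx":-12.1,"ty":7.1,"tz":0,"ax":0,"ay":0,"az":0,"jaw":1}]'
python3 -m jog '[{"tx":0,"ty":0,"tz":0,"ax":0,"ay":0,"az":0,"jaw":1},{"tx":0,"ty":0,"tz":0,"ax":0,"ay":0,"az":0,"jaw":1}]'
python3 -m jog '[{"tx":0,"ty":0,"tz":0,"ax":0,"ay":0,"az":0,"jaw":-0.3},{"tx":0,"ty":0,"tz":0,"ax":0,"ay":0,"az":0,"jaw":-0.3},{"tx":0,"ty":0,"tz":0,"ax":0,"ay":0,"az":0,"jaw":-0.3},{"tx":0,"ty":0,"tz":-50,"ax":0,"ay":0,"az":0,"jaw":-0.3},{"tx":0,"ty":0,"tz":-40,"ax":0,"ay":0,"az":0,"jaw":-0.3}]'
```

```text
time_s: 22.22
eef_pos: [490.9, 127.2, 215.7]
ee_rot: [-0.001, 0.001, 1.0, -0.001]
force: [1.3, -3.1, 6.7]
grip_width: 0.22
grip_force: 35.2
time_s: 22.85
eef_pos: [517.6, 185.8, 215.7]
ee_rot: [0.0, 0.0, 1.0, -0.001]
force: [1.2, -11.2, 7.8]
grip_width: 0.223
grip_force: 35.3
time_s: 23.1
eef_pos: [518.2, 185.8, 215.7]
ee_rot: [0.001, 0.001, 1.0, -0.0]
force: [4.1, -3.1, 5.2]
grip_width: 0.226
grip_force: 35.3
time_s: 23.72
eef_pos: [516.7, 185.9, 306.7]
ee_rot: [-0.0, 0.001, 1.0, -0.0]
force: [-0.0, -0.2, 0.3]
grip_width: 0.649
grip_force: 0.0
```

```bash

python3 -m jog '[{"tx":45,"ty":17,"tz":0,"ax":0,"ay":0,"az":0,"jaw":-0.3},{"tx":45,"ty":17,"tz":0,"ax":0,"ay":0,"az":0,"jaw":0},{"tx":0,"ty":0,"tz":0,"ax":0,"ay":-0.16,"az":0,"jaw":0.3},{"tx":0,"ty":0,"tz":0,"ax":0,"ay":-0.16,"az":0,"jaw":0.3},{"tx":0,"ty":0,"tz":0,"ax":0,"ay":-0.16,"az":0,"jaw":0.3}]'
python3 -m jog '[{"tx":0,"ty":0,"tz":0,"ax":0,"ay":-0.16,"az":0,"jaw":0.3},{"tx":0,"ty":0,"tz":0,"ax":0,"ay":-0.16,"az":0,"jaw":0.3},{"tx":0,"ty":0,"tz":0,"ax":0,"ay":-0.16,"az":0,"jaw":0.3},{"tx":28,"ty":0,"tz":19.5,"ax":0,"ay":0,"az":0,"jaw":0.3},{"tx":28,"ty":0,"tz":19.5,"ax":0,"ay":0,"az":0,"jaw":0.3}]'
python3 -m jog '[{"tx":0,"ty":0,"tz":0,"ax":0,"ay":0,"az":0,"jaw":0.3}]'
```

```text
time_s: 24.35
eef_pos: [426.7, 220.1, 305.6]
ee_rot: [0.24, 0.0, 0.971, 0.0]
force: [0.4, 0.2, 0.2]
grip_width: 0.347
grip_force: 0.0
time_s: 24.98
eef_pos: [424.6, 216.4, 236.7]
ee_rot: [0.442, 0.005, 0.897, -0.006]
force: [1.9, 0.7, -0.6]
grip_width: 0.354
grip_force: 0.0
time_s: 25.1
eef_pos: [424.2, 215.8, 235.4]
ee_rot: [0.44, 0.004, 0.898, -0.007]
force: [0.9, 1.1, 0.0]
grip_width: 0.351
grip_force: 0.0
```

```bash

python3 -m jog '[{"tx":18.7,"ty":0,"tz":14.6,"ax":0,"ay":0,"az":0,"jaw":0.3},{"tx":18.7,"ty":0,"tz":14.6,"ax":0,"ay":0,"az":0,"jaw":0.3},{"tx":18.7,"ty":0,"tz":14.6,"ax":0,"ay":0,"az":0,"jaw":0.3},{"tx":18.7,"ty":0,"tz":14.6,"ax":0,"ay":0,"az":0,"jaw":0.3},{"tx":0,"ty":0,"tz":0,"ax":0,"ay":0,"az":0,"jaw":0.3}]'
python3 -m jog '[{"tx":0,"ty":0,"tz":0,"ax":0,"ay":0,"az":0,"jaw":0.3}]'
python3 w.py p2 pointer_tip tab_tip
cat > pc.py <<'E'
import cv2,sys,numpy as np
from cl import *
f,u,v=sys.argv[1],int(sys.argv[2]),int(sys.argv[3])
a=cv2.imread(f'pics/{f}.png')[v-45:v+45,u-50:u+50]
cv2.imwrite(f'pics/{f}c.png',cv2.rotate(cv2.resize(a,None,fx=6,fy=6,interpolation=cv2.INTER_CUBIC),cv2.ROTATE_180))
E
python3 -c "
from rig import place_of
r=place_of('tab_tip','wrist')[0]['centre'];import os;os.system(f'python3 pc.py p2 {int(r[0])} {int(r[1])}');print(r)"
```

```text
time_s: 25.72
eef_pos: [423.4, 211.2, 193.0]
ee_rot: [0.407, 0.003, 0.913, -0.003]
force: [0.8, -0.3, 0.2]
grip_width: 0.349
grip_force: 0.0
time_s: 25.85
eef_pos: [423.6, 211.5, 193.8]
ee_rot: [0.408, 0.003, 0.913, -0.002]
force: [-0.3, -0.0, -0.5]
grip_width: 0.346
grip_force: 0.0
[423.6 211.6 193.8] 25.9
pointer_tip 0.94 [282.9 161.6] [485.  215.1  86.1]
tab_tip 0.8 [292.  164.6] [484.1 222.9  89.7]
[292.0, 164.6]
```

View pics/p2c.png

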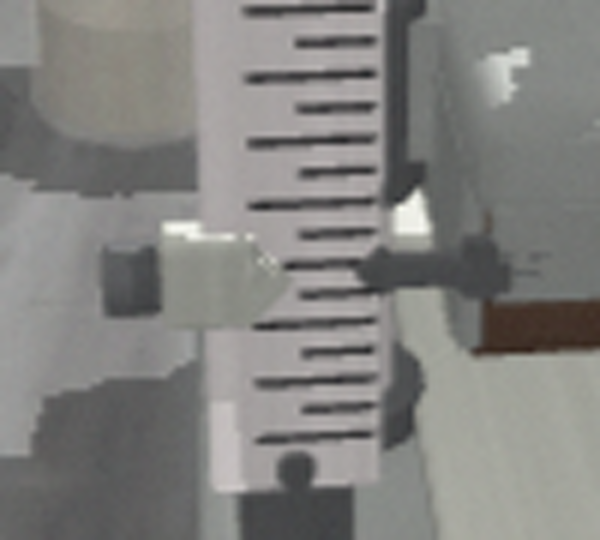

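The enlarged view has the pointer tip at (357,270) and the tab tip at (285,281), with 5 mm being about 30 px. The head is roughly 1.3 mm too high before parallax, so I'll resolve it with depth.

```bash
cat > dp.py <<'E'
from cl import *
import sys
np.set_printoptions(precision=2,suppress=True)
d=dict(np.load("p2.npz")); M=d.pop("M"); c={k:(float(v) if v.ndim==0 else v) for k,v in d.items()}
P=cloud(c,M); n=np.array([np.cos(.0907),np.sin(.0907),0])
def st(name,u0,u1,v0,v1):
    Q=P[v0:v1,u0:u1].reshape(-1,3); Q=Q[np.isfinite(Q[:,0])]; a=Q@n
    print(name,len(Q),"n:",np.percentile(a,[10,25,50,75,90]),"z",np.median(Q[:,2]))
st("strip lo",281,305,131,150); st("strip hi",281,305,178,205); st("tab face",298,313,157,167); st("tab tipside",295,299,160,165)
st("pointer",267,279,163,166); st("ptr tip",279,283,163,166)
for nm,px in(("ptr",(282.5,164)),("tab",(294.5,162.2))):
    o,dd=ray(c,M,px)
    for N in(500,497,494,491): 
        p=o+dd*((N-o@n)/(dd@n)); print(nm,N,p)
print(P[158:170,262:318].dot(n)[::2,::3].round(0))
E
python3 dp.py
```

```text
strip lo 455 n: [501.93 502.33 502.76 503.14 503.41] z 63.88320106015749
strip hi 648 n: [501.88 502.31 502.68 503.04 503.46] z 114.67845003488638
tab face 149 n: [499.11 499.44 499.88 500.26 500.53] z 88.5978964671805
tab tipside 20 n: [499.45 500.03 500.24 500.5  500.82] z 88.60010094598151
pointer 36 n: [496.95 497.32 497.66 498.05 498.6 ] z 90.96697654805821
ptr tip 12 n: [497.37 497.96 498.41 498.68 499.98] z 90.7852534351871
ptr 500 [482.54 214.7   89.98]
ptr 497 [479.53 214.68  91.83]
ptr 494 [476.52 214.67  93.68]
ptr 491 [473.5  214.65  95.53]
tab 500 [481.61 224.94  88.81]
tab 497 [478.61 224.78  90.67]
tab 494 [475.61 224.63  92.54]
tab 491 [472.61 224.47  94.4 ]
[[506. 506. 534. 568. 569. 540. 502. 502. 503. 504. 502. 503. 500. 500.
  500. 499. 500. 500. 500.]
 [497. 505. 534. 573. 573. 497. 502. 502. 502. 503. 502. 499. 500. 500.
  499. 500. 499. 500. 500.]
 [498. 498. 497. 498. 498. 498. 499. 502. 502. 502. 502. 500. 500. 501.
  500. 500. 500. 500. 499.]
 [497. 498. 498. 497. 498. 498. 499. 503. 502. 502. 502. 503. 500. 499.
  499. 500. 500. 500. 502.]
 [498. 497. 498. 499. 498. 499. 500. 502. 502. 502. 502. 503. 502. 499.
  501. 500. 500. 500. 502.]
 [498. 507. 524. 591. 590. 540. 502. 504. 502. 502. 503. 503. 503. 501.
  500. 501. 503. 502. 505.]]
```

```bash
cat > e.py <<'E'
from cl import *
import sys
np.set_printoptions(precision=2,suppress=True)
n=np.array([np.cos(.0907),np.sin(.0907),0])
def z(c,M,px,N):
    o,dd=ray(c,M,px); return (o+dd*((N-o@n)/(dd@n)))[2]
def edges(f,pu,tu,vc,strip=502.7):
    d=dict(np.load(f+".npz")); M=d.pop("M"); c={k:(float(v) if v.ndim==0 else v) for k,v in d.items()}
    g=cv2.cvtColor(c["color"],cv2.COLOR_RGB2GRAY).astype(int)
    P=cloud(c,M)@n
    for nm,us,N in(("ptr",pu,497.8),("tab",tu,499.9)):
        print(f,nm)
        for v in range(*vc):
            print(v,round(z(c,M,((us[0]+us[1])/2,v),N),2),g[v,us[0]:us[1]:max(1,(us[1]-us[0])//5)],P[v,us[0]:us[1]:max(1,(us[1]-us[0])//5)].round(0))
edges("p2",(270,284),(293,314),(152,174))
d=dict(np.load("p1.npz")); M=d.pop("M"); c={k:(float(v) if v.ndim==0 else v) for k,v in d.items()}
print("p1",z(c,M,(278,203.8),497.8),z(c,M,(289,187.6),499.9))
E
python3 e.py
```

```text
p2 ptr
152 79.03 [160 160 148 124 150 163 165] [555. 556. 557. 565. 539. 503. 503.]
153 80.05 [160 159 148 133 150 166 164] [558. 558. 559. 567. 539. 503. 503.]
154 81.07 [162 159 150 133 146 154 127] [560. 561. 561. 570. 538. 503. 502.]
155 82.08 [160 160 153 130 137  52  62] [563. 563. 563. 571. 539. 502. 502.]
156 83.09 [161 159 156 129 142 144 167] [564. 564. 564. 573. 539. 503. 503.]
157 84.1 [161 158 157 126 150 164 166] [567. 566. 568. 573. 539. 503. 503.]
158 85.1 [163 158 157 129 147 160 162] [569. 568. 569. 574. 538. 502. 502.]
159 86.11 [162 157 158 131 117 122 125] [572. 570. 570. 573. 498. 502. 504.]
160 87.1 [154 152 151  96  64  46  62] [573. 573. 573. 574. 498. 502. 502.]
161 88.1 [ 88  71  74  72  71  80 162] [498. 498. 498. 497. 498. 498. 503.]
162 89.09 [ 72  72  73  74  70  70 129] [498. 499. 498. 497. 499. 499. 498.]
163 90.08 [ 75  76  74  74  72  73 104] [497. 498. 496. 497. 496. 498. 498.]
164 91.07 [75 73 72 76 72 74 75] [497. 498. 498. 498. 497. 499. 499.]
165 92.05 [78 78 79 77 75 83 68] [497. 498. 499. 497. 498. 499. 502.]
166 93.03 [ 87  91  91  89  75 12
[... 1421 characters left out ...]
8 138 142 138 140] [502. 501. 499. 500. 500. 500.]
165 92.08 [113 150 141 144 141 140] [503. 502. 499. 499. 499. 501.]
166 93.05 [163 174 141 145 143 148] [503. 501. 499. 500. 500. 500.]
167 94.03 [165 159 145 152 148 156] [503. 502. 500. 501. 500. 501.]
168 95.0 [165 159 153 170 174 166] [503. 503. 501. 501. 501. 502.]
169 95.97 [163 160 158 204 234 176] [503. 503. 501. 503. 503. 503.]
170 96.93 [165 162 163 169 234 234] [503. 502. 503. 503. 505. 505.]
171 97.9 [163 161 161 167 232 228] [502. 503. 503. 502. 505. 506.]
172 98.86 [163 162 162 168 160 150] [503. 503. 503. 503. 674. 675.]
173 99.82 [156 155 161 168 143 146] [503. 504. 503. 503. 676. 675.]
p1 109.09611705840234 89.78518781958968
```

The pointer still stands about 2 mm above the tab; the edge rows give 2.3 mm and the first view minus 18 mm gives 1.3 mm. I'll go back to the handle and turn about 60° more.

```bash

python3 -m jog '[{"tx":-27,"ty":0,"tz":-24.5,"ax":0,"ay":0,"az":0,"jaw":0},{"tx":-27,"ty":0,"tz":-24.5,"ax":0,"ay":0,"az":0,"jaw":-0.3},{"tx":-27,"ty":0,"tz":-24.5,"ax":0,"ay":0,"az":0,"jaw":-0.3},{"tx":0,"ty":0,"tz":0,"ax":0,"ay":0.168,"az":0,"jaw":-0.3},{"tx":0,"ty":0,"tz":0,"ax":0,"ay":0.168,"az":0,"jaw":-0.3}]'
python3 -m jog '[{"tx":0,"ty":0,"tz":0,"ax":0,"ay":0.168,"az":0,"jaw":-0.3},{"tx":0,"ty":0,"tz":0,"ax":0,"ay":0.168,"az":0,"jaw":-0.3},{"tx":0,"ty":0,"tz":0,"ax":0,"ay":0.168,"az":0,"jaw":-0.3},{"tx":0,"ty":0,"tz":0,"ax":0,"ay":0,"az":0,"jaw":-0.3}]'
python3 -c "
from h import *
s=sense();q=s['ee_rot'];r=R.from_quat([q[1],q[2],q[3],q[0]]);t=R.from_quat([0,1,0,0])
print(s['eef_pos'],(r.inv()*t).as_rotvec().round(4))
a=np.deg2rad(111.4-15*np.arange(0,5));p=45*np.c_[np.cos(a),np.sin(a)];print(np.diff(p,axis=0).round(1)*[-1,1])"
```

```text
time_s: 26.68
eef_pos: [422.7, 211.7, 297.4]
ee_rot: [0.249, 0.004, 0.969, -0.002]
force: [0.0, -0.0, -0.6]
grip_width: 0.652
grip_force: 0.0
time_s: 27.18
eef_pos: [424.5, 210.8, 295.5]
ee_rot: [0.001, 0.006, 1.0, -0.002]
force: [0.4, -0.8, 0.3]
grip_width: 0.652
grip_force: 0.0
[424.53344559 210.76809471 295.50738782] [-0.0042  0.0019 -0.0121]
[[-11.4   2.8]
 [-11.7  -0.2]
 [-11.3  -3.3]
 [-10.1  -6.1]]
```

```bash

python3 -m jog '[{"tx":0,"ty":0,"tz":0,"ax":-0.0042,"ay":0.0019,"az":-0.0121,"jaw":-0.3},{"tx":-46.3,"ty":-12.5,"tz":0,"ax":0,"ay":0,"az":0,"jaw":-0.3},{"tx":-46.3,"ty":-12.5,"tz":0,"ax":0,"ay":0,"az":0,"jaw":-0.3},{"tx":0,"ty":0,"tz":15,"ax":0,"ay":0,"az":0,"jaw":-0.3},{"tx":0,"ty":0,"tz":0,"ax":0,"ay":0,"az":0,"jaw":-0.3}]'
python3 -m jog '[{"tx":0,"ty":0,"tz":25,"ax":0,"ay":0,"az":0,"jaw":-0.3},{"tx":0,"ty":0,"tz":25,"ax":0,"ay":0,"az":0,"jaw":-0.3},{"tx":0,"ty":0,"tz":14,"ax":0,"ay":0,"az":0,"jaw":-0.3},{"tx":0,"ty":0,"tz":0,"ax":0,"ay":0,"az":0,"jaw":-0.3},{"tx":0,"ty":0,"tz":0,"ax":0,"ay":0,"az":0,"jaw":-0.3}]'
python3 -m jog '[{"tx":0,"ty":0,"tz":0,"ax":0,"ay":0,"az":0,"jaw":1},{"tx":0,"ty":0,"tz":0,"ax":0,"ay":0,"az":0,"jaw":1},{"tx":0,"ty":0,"tz":0,"ax":0,"ay":0,"az":0,"jaw":1},{"tx":0,"ty":0,"tz":0,"ax":0,"ay":0,"az":0,"jaw":1},{"tx":0,"ty":0,"tz":0,"ax":0,"ay":0,"az":0,"jaw":1}]' 35
```

```text
time_s: 27.8
eef_pos: [514.5, 186.5, 280.4]
ee_rot: [-0.0, -0.001, 1.0, 0.0]
force: [-0.6, 0.9, -0.0]
grip_width: 0.652
grip_force: 0.0
time_s: 28.42
eef_pos: [516.2, 186.4, 218.5]
ee_rot: [0.001, -0.001, 1.0, 0.0]
force: [-0.1, -0.5, 0.5]
grip_width: 0.651
grip_force: 0.0
time_s: 29.05
eef_pos: [516.2, 185.9, 217.8]
ee_rot: [0.001, -0.0, 1.0, -0.0]
force: [0.3, -3.6, 5.5]
grip_width: 0.225
grip_force: 34.4
```

```bash

python3 -m jog '[{"tx":-11.4,"ty":2.8,"tz":0,"ax":0,"ay":0,"az":0,"jaw":1},{"tx":-11.7,"ty":-0.2,"tz":0,"ax":0,"ay":0,"az":0,"jaw":1},{"tx":-11.3,"ty":-3.3,"tz":0,"ax":0,"ay":0,"az":0,"jaw":1},{"tx":-10.1,"ty":-6.1,"tz":0,"ax":0,"ay":0,"az":0,"jaw":1},{"tx":0,"ty":0,"tz":0,"ax":0,"ay":0,"az":0,"jaw":1}]'
python3 -m jog '[{"tx":0,"ty":0,"tz":0,"ax":0,"ay":0,"az":0,"jaw":1},{"tx":0,"ty":0,"tz":0,"ax":0,"ay":0,"az":0,"jaw":-0.3},{"tx":0,"ty":0,"tz":0,"ax":0,"ay":0,"az":0,"jaw":-0.3},{"tx":0,"ty":0,"tz":0,"ax":0,"ay":0,"az":0,"jaw":-0.3},{"tx":0,"ty":0,"tz":-45,"ax":0,"ay":0,"az":0,"jaw":-0.3}]'
python3 -m jog '[{"tx":40,"ty":8,"tz":-40,"ax":0,"ay":0,"az":0,"jaw":-0.3},{"tx":50,"ty":20,"tz":0,"ax":0,"ay":0,"az":0,"jaw":-0.3},{"tx":48,"ty":20,"tz":0,"ax":0,"ay":0,"az":0,"jaw":-0.3},{"tx":0,"ty":0,"tz":0,"ax":0,"ay":-0.16,"az":0,"jaw":0.3},{"tx":0,"ty":0,"tz":0,"ax":0,"ay":-0.16,"az":0,"jaw":0.3}]'
python3 -m jog '[{"tx":0,"ty":0,"tz":0,"ax":0,"ay":-0.16,"az":0,"jaw":0.3},{"tx":0,"ty":0,"tz":0,"ax":0,"ay":-0.16,"az":0,"jaw":0.3},{"tx":0,"ty":0,"tz":0,"ax":0,"ay":-0.16,"az":0,"jaw":0.3},{"tx":0,"ty":0,"tz":0,"ax":0,"ay":0,"az":0,"jaw":0.3}]'
python3 -c "
from rig import sense
print(sense()['joints'].round(2))"
```

```text
time_s: 29.68
eef_pos: [560.5, 177.5, 217.8]
ee_rot: [-0.0, -0.0, 1.0, -0.001]
force: [-5.9, -10.2, 8.7]
grip_width: 0.223
grip_force: 35.1
time_s: 30.3
eef_pos: [559.3, 179.5, 259.9]
ee_rot: [-0.003, -0.001, 1.0, -0.0]
force: [-0.4, 0.5, 0.7]
grip_width: 0.651
grip_force: 0.0
time_s: 30.92
eef_pos: [422.2, 227.7, 302.8]
ee_rot: [0.163, -0.001, 0.987, 0.001]
force: [-0.1, 0.5, -0.3]
grip_width: 0.349
grip_force: 0.0
time_s: 31.42
eef_pos: [420.9, 227.4, 301.1]
ee_rot: [0.388, -0.001, 0.921, 0.0]
force: [0.3, -0.6, 0.9]
grip_width: 0.351
grip_force: 0.0
[ 0.4  -0.14  2.01 -0.54  0.57 -0.82]
```

```bash

python3 -m jog '[{"tx":19,"ty":-3,"tz":18.5,"ax":0,"ay":0,"az":0,"jaw":0.3},{"tx":19,"ty":-3,"tz":18.5,"ax":0,"ay":0,"az":0,"jaw":0.3},{"tx":19,"ty":-3,"tz":18.5,"ax":0,"ay":0,"az":0,"jaw":0.3},{"tx":19,"ty":-3,"tz":18.5,"ax":0,"ay":0,"az":0,"jaw":0.3},{"tx":-14,"ty":0,"tz":14.5,"ax":0,"ay":0,"az":0,"jaw":0.3}]'
python3 -m jog '[{"tx":0,"ty":0,"tz":0,"ax":0,"ay":0,"az":0,"jaw":0.3},{"tx":0,"ty":0,"tz":0,"ax":0,"ay":0,"az":0,"jaw":0.3}]'
python3 w.py p3 pointer_tip tab_tip
python3 -c "
from rig import place_of,sense
print(sense()['joints'].round(2),sense()['ee_rot'])
r=place_of('tab_tip','wrist')[0]['centre'];import os;os.system(f'python3 pc.py p3 {int(r[0])} {int(r[1])}');print(r)"
```

```text
time_s: 32.05
eef_pos: [443.1, 214.4, 194.8]
ee_rot: [0.388, 0.0, 0.922, -0.001]
force: [0.8, -0.3, 1.3]
grip_width: 0.351
grip_force: 0.0
time_s: 32.3
eef_pos: [443.0, 215.0, 196.6]
ee_rot: [0.39, 0.0, 0.921, -0.0]
force: [0.5, -0.1, -0.1]
grip_width: 0.353
grip_force: 0.0
[442.8 215.2 196.6] 32.35
pointer_tip 0.69 [281.7 149.9] [484.7 218.1  85.4]
tab_tip 0.88 [291.1 149.3] [481.9 225.7  86.9]
[ 0.34  0.04  2.16 -0.97  0.29 -0.38] [ 3.89820315e-01 -3.93661122e-04  9.20890794e-01  3.36281024e-04]
[291.1, 149.3]
```

View pics/p3c.png

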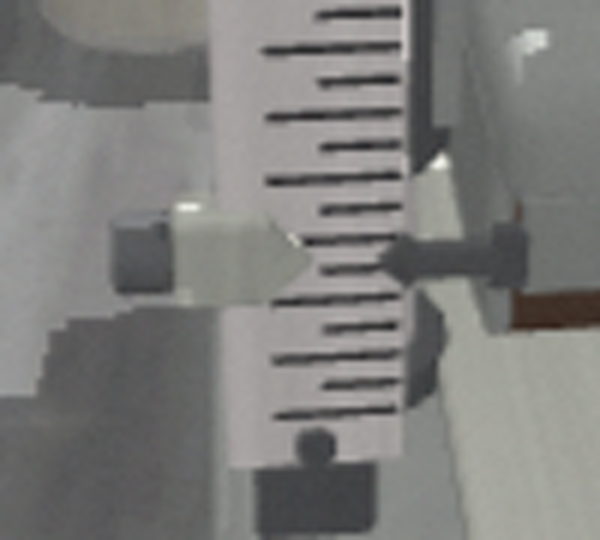

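The enlarged view has the tab tip at (313,261) and the pointer tip at (378,259), so they look almost level. I'll account for parallax with the edges.

```bash
sed -i '/^edges("p2"/,$d' e.py; cat >> e.py <<'E'
edges("p3",(262,280),(288,312),(141,160))
d=dict(np.load("p3.npz")); M=d.pop("M"); c={k:(float(v) if v.ndim==0 else v) for k,v in d.items()}
P=cloud(c,M)@n
print("ptr n",np.nanmedian(P[149:152,264:276]),"tab n",np.nanmedian(P[146:156,293:310]),"strip",np.nanmedian(P[120:135,278:298]))
print("tips",z(c,M,(278,150.8),497.8),z(c,M,(288.8,150.5),499.9))
E
python3 e.py
```

```text
p3 ptr
141 79.43 [161 159  80  97 163 160] [548. 549. 547. 547. 503. 503.]
142 80.44 [160 158  87  94 161 155] [550. 550. 549. 550. 503. 503.]
143 81.45 [158 160 129  95 155 120] [552. 550. 552. 551. 502. 503.]
144 82.46 [143 157 155  96  91  51] [553. 553. 553. 552. 502. 502.]
145 83.46 [135 160 159 107 133 142] [528. 555. 554. 555. 502. 502.]
146 84.46 [125 156 152 124 139 160] [528. 557. 556. 565. 503. 502.]
147 85.46 [102 130 105  87  80 158] [528. 560. 558. 497. 497. 503.]
148 86.45 [ 71  73  70  71  65 131] [498. 497. 497. 497. 497. 503.]
149 87.44 [73 69 69 70 66 68] [497. 498. 498. 498. 498. 498.]
150 88.43 [70 73 74 71 69 95] [497. 497. 498. 498. 498. 498.]
151 89.41 [ 71  76  75  73  70 105] [497. 498. 499. 497. 498. 500.]
152 90.39 [ 76  79  81  72  74 158] [498. 498. 499. 498. 499. 503.]
153 91.37 [ 84  90  91  86  80 121] [498. 497. 499. 499. 499. 502.]
154 92.34 [ 87 142 143 134  86  63] [520. 570. 570. 572. 501. 503.]
155 93.31 [ 96 160 157 142 134 163] [521. 571.  nan 574. 503. 502.]
156 94.28 [ 96 162 159 143 162 161] [520. 574. 574. 575. 504. 503.]
157 95.24 [ 96 16
[... 895 characters left out ...]
5 137 137] [503. 500. 500. 500. 499. 500.]
152 90.41 [150 132 133 134 138 135] [503. 501. 500. 500. 500. 501.]
153 91.38 [ 59 136 136 134 138 137] [503. 501. 500. 500. 500. 500.]
154 92.35 [103 190 134 136 136 138] [503. 503. 501. 500. 499. 499.]
155 93.32 [160 156 138 141 143 147] [503. 502. 500. 500. 500. 500.]
156 94.28 [158 159 146 151 151 157] [502. 504. 500. 500. 501. 500.]
157 95.24 [159 157 149 162 163 167] [503. 502. 502. 500. 501. 501.]
158 96.2 [160 158 150 162 159 177] [502. 502. 502. 503. 504. 504.]
159 97.15 [161 158 158 165 157 233] [504. 504. 503. 503. 502. 505.]
ptr n 497.7647933390508 tab n 499.80293152934814 strip 502.65529218644883
tips 89.59447387831622 88.33558580789773
```

By face edges the pointer is at about 88.2 mm and the tab at about 88.1 mm. They are level within measurement error, the key lies in the dish and the gripper is free, so I'm handing in.

```bash
python3 -c "
from rig import finish_job,sense
print(sense()['force'],finish_job())"
```

```text
the job is handed in; nothing more can be done
[ 0.76043763 -0.77500524  0.17984991] None
```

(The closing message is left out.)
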